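Bud vase from behind the drying bottles to the banding wheel

ROBOT

A 6-joint arm with a two-finger parallel gripper is mounted at the origin on the work surface. World frame = base frame: x ahead of the robot, y to its left, z up, the work surface at z = 0. Lengths are in mm, angles in rad, forces in N, time in s.
With the tool pointing down it reaches from about 350 to 950 mm from the base axis. Payload 17.4 kg.
Tool frame: the origin (TCP) lies midway between the tips of the shut fingers; the grasp point (between the pads) lies ctrl.pinch_z behind it (ctrl.pinch_z is the distance from the TCP to the grasp point, in mm); z points along the fingers, y is the line along which they close (so a half turn about z gives the same grasp; the last joint's range is limited). The gripper opens to 93 mm and grips with 3 to 60 N. Pads are 15 mm wide; open, the fingers measure 128 mm over their backs; the gripper's body (75 mm by 188 mm) begins 65 mm behind the grasp point.
Start: joints at [-1.242, 0.116, 1.442, -0, 1.584, -0.038], TCP at [242.066, -630.108, 218.646] pointing down, gripper open.
Joint ranges: [-2.83, 2.83], [-0.83, 2.19], [0.07, 2.5], [-1.14, 4.28], [0.01, 3], [-2.97, 2.97]. Speed limits (rad/s): [1.89, 1.89, 2.22, 3.14, 3.14, 3.14].

INTERFACE

Orientations are given as a unit quaternion [w, x, y, z].
In Python, from cell import ctrl, imaging gives the robot as it stands.
- The arm moves only by the tool carry_out, never from a script. Its argument "motion" is a list of rows, each a list of 7 numbers: the opening, from 0 (shut) to 1 (fully open), then the shift along the tool's x, y, z in mm, then the turn, a rotation vector about the tool's x, y, z in rad. In form: [[grip, tx, ty, tz, wx, wy, wz], ...]. A call has 1 to 20 rows; each row shifts and turns the commanded pose from where the row before left it, along the tool's axes as they then stand; what a row does not reach is not made up. A row lasts 1/8 s, in which the tool goes at most 62.5 mm and 10.7 degrees, less where a joint would pass 70% of its speed; a pose out of reach is approached as far as the arm can. A call with a gripper value outside its range is refused whole. The fingers move at their own pace and stop on an object; the grip force is fixed at half the most. Time passes only in rows, so rows that do not move let the fingers close. It gives the time, the measured TCP pose, the force, the opening and the grip force at its end, in the units of the state.
- ctrl.get_obs(): the state, without advancing time (a new reading comes with each control period).
- imaging.snapshot(name): name is "scene" or "top"; returns a dict with "img" (480x640x3 uint8, blue, green, red), "vertical_fov" (degrees; the focal length in pixels is half the picture's height over the tangent of half this angle, whatever the lens; pixels are square), "cx", "cy" (the principal point, pixels), "position" and "attitude" of the camera in the world. Camera axes: x right, y down, z forward; pixel columns grow to the right and rows downward; lengths in mm; the calibration is good to about 2 mm. A picture is of the moment at which its call begins. There is no depth.
- ctrl.job_done(): hands the job in; it is judged then, once.
The state is a dict: "time": time; "joint_positions": joint angles; "dq": joint speeds; "joint_torque": joint torques, N m; "tcp_pos": TCP position; "ee_rot": TCP orientation; "ft_force": force on the tool from outside, world axes, zero at the start; "moment": the same for the moment, N m; "width": finger opening in mm; "grip_force": force on a finger pad.
Only numpy, scipy, OpenCV 4.12 (cv2) and the standard library are available. Lean on these libraries where they do the work, as an engineer would, in place of code of your own. Each camera call takes 0.05 s, during which the arm holds its last target. There are 200 camera calls.

TASK

The little cream bud vase at the back of the drying tray is to be decorated next, but three tall bottles stand tightly round it: move all three bottles onto the long ware board at the side, and only then fetch the bud vase and stand it centred on the banding wheel. After that put each bottle back in the middle of the very bat it came from. Keep the bottles and the vase upright and leave the other things on the bench where they are.

Things in the scene. Friction and masses are not known exactly. Their poses are not given: they have to be found in the camera images.
- bottle_red_mid (a point): Tall rigid bottle, matt red-brown clay, 0.3 kg, 175 mm high: foot 56 mm across, widest (92 mm) 88 to 102 mm up, then a shoulder up to 130 mm and from there a straight round neck 28 mm in diameter, by which it is taken. Point: on its axis half-way up (87.5 mm above the foot), z up; the neck's grip height is 67 mm above it. Starts centred on one of the bats, any of the three.
- bottle_white_mid (a point): Tall rigid bottle, white-glazed, 0.3 kg, 175 mm high: foot 56 mm across, widest (92 mm) 88 to 102 mm up, then a shoulder up to 130 mm and from there a straight round neck 28 mm in diameter, by which it is taken. Point: on its axis half-way up (87.5 mm above the foot), z up; the neck's grip height is 67 mm above it. Starts centred on one of the bats, any of the three.
- bottle_blue_mid (a point): Tall rigid bottle, blue-glazed, 0.3 kg, 175 mm high: foot 56 mm across, widest (92 mm) 88 to 102 mm up, then a shoulder up to 130 mm and from there a straight round neck 28 mm in diameter, by which it is taken. Point: on its axis half-way up (87.5 mm above the foot), z up; the neck's grip height is 67 mm above it. Starts centred on one of the bats, any of the three.
- bud_vase_mid (a point): Small closed cream bud vase, rigid, 0.14 kg, 60 mm high, round, 56 mm in diameter, straight wall 12 to 44 mm up. Point: on its axis half-way up (30 mm above the foot), z up. Stands on the tray (plywood, top 15 mm above the bench) amid the bottles, whose bellies leave no room for fingers beside it. The tray has a back rail, 60 mm above the bench, 104 mm behind the vase.
- bat_plaster: Fixed round bat of white plaster, 110 mm in diameter, 8 mm thick, lying on the tray (its top 23 mm above the bench). Origin: centre of its underside. A bottle stands centred on it at the start. The three bats lie about 88 mm in front, left and right of the bud vase, any bat in any place.
- bat_green: Fixed round bat of green plastic, 110 mm in diameter, 8 mm thick, lying on the tray (its top 23 mm above the bench). Origin: centre of its underside. A bottle stands centred on it at the start. The three bats lie about 88 mm in front, left and right of the bud vase, any bat in any place.
- bat_black: Fixed round bat of black plastic, 110 mm in diameter, 8 mm thick, lying on the tray (its top 23 mm above the bench). Origin: centre of its underside. A bottle stands centred on it at the start. The three bats lie about 88 mm in front, left and right of the bud vase, any bat in any place.
- ware_board_top (a point): The fixed ware board, a plain pale plank 390 x 140 mm on two battens, to the left or the right of the tray, room for the three bottles in a row. Point: centre of its upper face, 32 mm above the bench; x along its length, y across it, z up.
- wheel_top (a point): The banding wheel on the other side of the tray: a fixed dark cast foot with a round aluminium head 180 mm in diameter that turns freely about the upright axis, with concentric rings on it. Point: centre of the head's upper face, 88 mm above the bench; z up.
There are look-alikes about, which are no part of the job. What is meant by the part that bears bud_vase_mid is not blue, and is the smaller of those in its own colour. Leave any orange look-alike of the part that bears bottle_red_mid alone.

How it is judged:
By the outcome, as a careful person would: the job done as asked, in the order asked, and still so for the second after the job is handed in, with the robot touching nothing.
It also fails if it takes over 147 s, if anything falls off the work surface, if the arm or the gripper's body presses on something with over 40 N, if the wrist force passes 120 N, or if a joint passes its speed limit or range.

## Working session

There is one attempt and no reset: what is moved stays moved. The work goes in short steps, Python scripts to look and compute and a tool call to move; the robot and the scene stay as the last step left them, time stands still between calls to the robot, and variables do not carry over. Pictures are saved under pics/ and viewed, at most 14 in all, crops included, and the job is handed in when it is done.

Besides the shell and the picture viewer there is one more tool, called after ">>>" by a JSON object that holds its "api" and its "payload", one argument or row to a line. carry_out: Moves the arm, as the interface text tells. Its arguments: {"type":"object","properties":{"motion":{"type":"array"}},"required":["motion"]}

```bash
ls; mkdir -p pics; python3 - <<'E'
from cell import ctrl, imaging
import cv2
print(ctrl.get_obs(), ctrl.pinch_z)
for n in("scene","top"):
    s=imaging.snapshot(n); cv2.imwrite(f"pics/{n}0.png",s.pop("img")); print(n,s)
E
```

```text
pics
{'time': 0.0, 'joint_positions': array([-1.24177221e+00,  1.16476955e-01,  1.44227338e+00,  1.61080274e-05,
        1.58401194e+00, -3.77903615e-02]), 'dq': array([ 0.00048594,  0.00213273, -0.00211057,  0.00160855, -0.00038529,
        0.00135603]), 'joint_torque': array([-1.18009571e-04, -7.21256876e+01, -6.22606874e+01,  7.77996238e-02,
        2.35770835e-02, -1.18410726e-04]), 'tcp_pos': array([ 242.01804507, -629.89321066,  217.90623724]), 'ee_rot': array([-5.79787497e-04,  9.83227800e-01,  1.82380788e-01, -7.68891718e-05]), 'ft_force': array([0.86512961, 0.0765684 , 0.05597358]), 'moment': array([ 0.03046919, -0.00528697, -0.01969592]), 'grip_force': 0.0, 'width': 92.55486680497685} 18.8
scene {'vertical_fov': 48.18109978720302, 'cx': 320.40852504061115, 'cy': 234.7414225979339, 'position': array([1246.21771453,  214.98012591,  963.92109955]), 'attitude': array([-0.18336293,  0.54469701,  0.77814026, -0.25333957])}
top {'vertical_fov': 51.05736385006971, 'cx': 320.4708353203812, 'cy': 236.88409005179602, 'position': array([ 558.19374038,   13.05735872, 1010.46179645]), 'attitude': array([-0.03588093,  0.70686927, -0.70550575,  0.03619439])}
```

View pics/scene0.png

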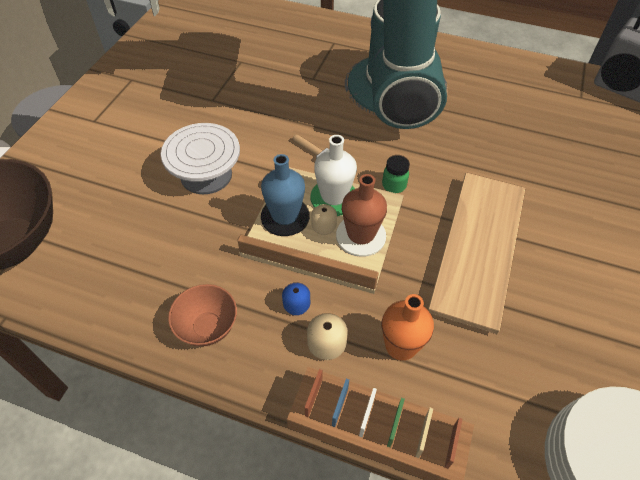

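View pics/top0.png

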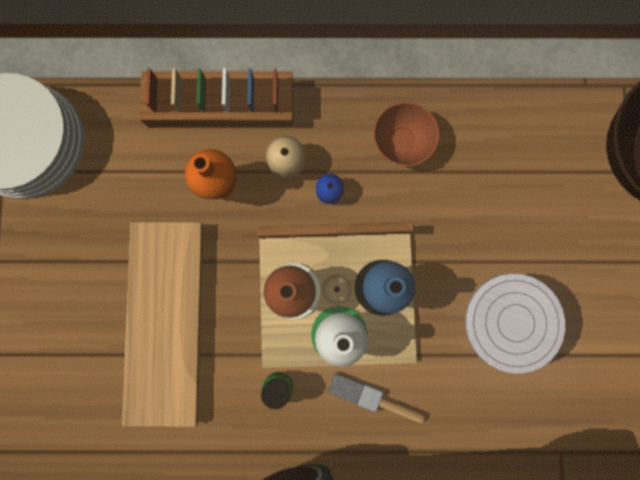

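The top view (up = +x, left = +y) shows these look-alikes:
- **Bud vase:** the small cream one among the bottles (337,289), the larger cream one (286,156) and the blue one (330,188). I choose (337,289).
- **Red bottle:** red-brown (287,292) and orange (211,174). I choose the red-brown one.

White is on green at the front (343,344), blue is on black on the right (395,287), and red is on plaster on the left. The ware board is on the left and the wheel on the right (516,323).

```bash
cat > h.py <<'E'
import numpy as np, cv2
from scipy.spatial.transform import Rotation as R
from cell import ctrl, imaging
def snap(n,f=None):
    s=imaging.snapshot(n)
    if f: cv2.imwrite(f,s["img"])
    return s
def cam(s):
    return R.from_quat(np.roll(s["attitude"],-1)).as_matrix(), 240/np.tan(np.radians(s["vertical_fov"]/2))
def ray(s,u,v,z):
    M,f=cam(s); d=M@[(u-s["cx"])/f,(v-s["cy"])/f,1]; p=s["position"]
    return (p+d*(z-p[2])/d[2])[:2].round(1)
def proj(s,P):
    M,f=cam(s); q=M.T@(np.array(P,float)-s["position"]); return (q[:2]/q[2]*f+[s["cx"],s["cy"]]).round(1)
def crop(s,u0,v0,u1,v1,k,f): cv2.imwrite(f,cv2.resize(s["img"][v0:v1,u0:u1],None,fx=k,fy=k,interpolation=cv2.INTER_CUBIC))
E
python3 - <<'E'
from h import *
s=snap("top")
for n,u,v,z in [("red",287,292,198),("white",343,344,198),("blue",395.5,287,198),("vase",337,289,75),("wheel",516,323,88)]+[("board",*c,32) for c in((131,223),(201,223),(196,426),(123,426))]: print(n,ray(s,u,v,z))
crop(s,250,220,430,380,4,"pics/c1.png")
t=snap("scene")
for n,u,v,z in [("red",367,180,198),("white",336,141,198),("blue",281.5,159,198),("vase",324,209,75),("wheel",201,149,88)]: print(n,ray(t,u,v,z))
crop(t,230,120,430,270,4,"pics/c2.png")
E
```

```text
red [552.2  66.4]
white [470.1 -23.4]
blue [ 560.5 -108.1]
vase [557.  -18.1]
wheel [ 496.3 -342.2]
board [685.  384.6]
board [685.3 247.2]
board [299.6 246.6]
board [299.4 384.1]
red [557.8  69.4]
white [477.4 -21. ]
blue [ 563.1 -105.7]
vase [559. -16.]
wheel [ 499.8 -336.7]
```

View pics/c1.png

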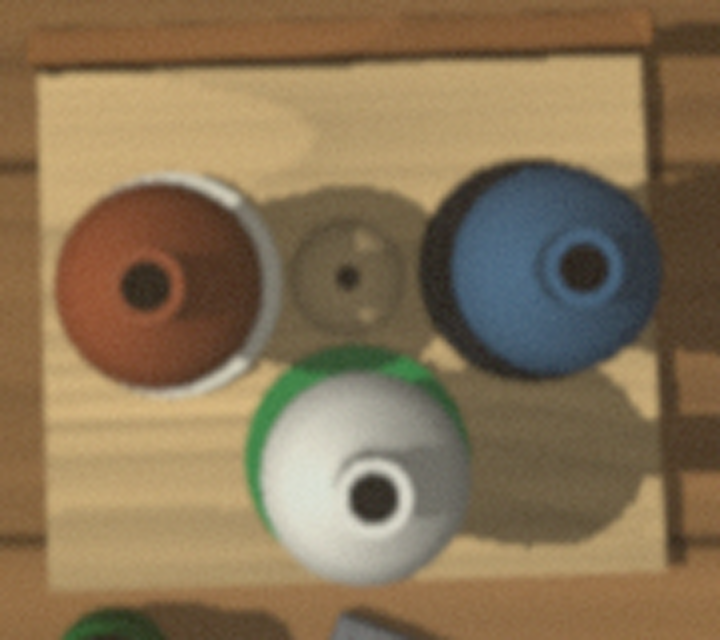

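View pics/c2.png

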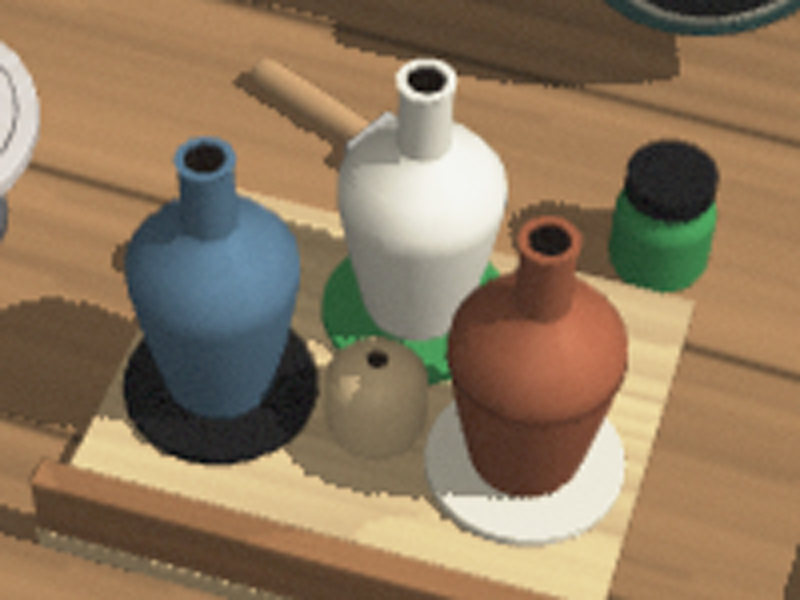

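The close crop confirms the choice: the small cream vase sits amid the three bottles at crop (347,277), top image (337,289). The two cameras agree to about 4 mm. I'll approach the red bottle first and use the known TCP to calibrate the cameras.

>>> {"api": "carry_out", "payload": {
  "motion": [
    [1,0,0,-30,0,0,0.122],
    [1,0,0,-30,0,0,0.122],
    [1,0,0,-30,0,0,0.122],
    [1,22,-50,0,0,0,0],
    [1,22,-50,0,0,0,0],
    [1,22,-50,0,0,0,0],
    [1,22,-50,0,0,0,0],
    [1,22,-50,0,0,0,0],
    [1,22,-50,0,0,0,0],
    [1,22,-50,0,0,0,0],
    [1,22,-50,0,0,0,0],
    [1,22,-50,0,0,0,0],
    [1,22,-50,0,0,0,0],
    [1,22,-50,0,0,0,0],
    [1,22,-50,0,0,0,0],
    [1,22,-50,0,0,0,0],
    [1,22,-40,0,0,0,0],
    [1,5,-8,0,0,0,0],
    [1,0,0,0,0,0,0]
  ]
}}

```text
time: 2.58
tcp_pos: [554.5, 68.1, 308.4]
ee_rot: [0.0, 1.0, 0.001, -0.0]
ft_force: [-0.5, -0.9, -0.2]
width: 93.1
grip_force: 0.0
```

```bash
python3 - <<'E'
from h import *
o=ctrl.get_obs(); print(o["tcp_pos"],o["ee_rot"],o["ft_force"])
for n in("scene","top"):
    s=snap(n); p=proj(s,o["tcp_pos"]); print(n,p,[proj(s,o["tcp_pos"]+[0,d,0]) for d in(-46,46)])
    if n=="scene": u,v=p.astype(int); crop(s,u-80,max(v-60,0),u+80,max(v-60,0)+130,5,"pics/d_scene.png"); print(u-80,max(v-60,0))
E
```

```text
[554.47932631  68.14903613 308.35559009] [ 1.19487418e-04  9.99999654e-01  7.52210647e-04 -3.35999160e-04] [-0.52974947 -0.8690032  -0.21823758]
scene [371.9 136.1] [array([347. , 129.8]), array([397.2, 142.5])]
291 76
top [280.5 290.9] [array([313.6, 291. ]), array([247.4, 290.9])]
```

View pics/d_scene.png

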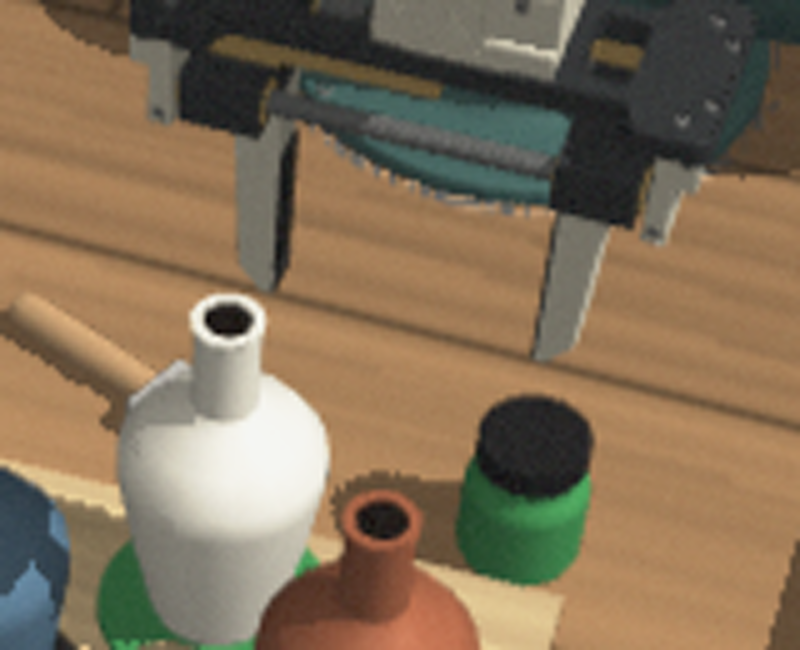

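The scene camera reads about 2 px low, so the truth lies nearer the top-camera values. Red is at about (553.5, 67). Next: descend and grip.

>>> {"api": "carry_out", "payload": {
  "motion": [
    [1,-1,1,30,0,0,0],
    [1,0,0,40,0,0,0],
    [1,0,0,40,0,0,0],
    [1,0,0,25,0,0,0],
    [1,0,0,13,0,0,0],
    [1,0,0,0,0,0,0],
    [0.5,0,0,0,0,0,0],
    [0.35,0,0,0,0,0,0],
    [0.32,0,0,0,0,0,0],
    [0,0,0,0,0,0,0],
    [0,0,0,0,0,0,0],
    [0,0,0,0,0,0,0]
  ]
}}

```text
time: 4.18
tcp_pos: [553.5, 67.2, 160.6]
ee_rot: [0.0, 1.0, 0.0, -0.0]
ft_force: [-0.2, -0.8, -0.8]
width: 37.7
grip_force: 0.0
```

>>> {"api": "carry_out", "payload": {
  "motion": [
    [0,0,0,0,0,0,0],
    [0,0,0,0,0,0,0],
    [0,0,0,0,0,0,0],
    [0,0,0,0,0,0,0],
    [0,0,0,0,0,0,0]
  ]
}}

```text
time: 4.8
tcp_pos: [553.5, 67.2, 160.7]
ee_rot: [-0.0, 1.0, 0.0, -0.0]
ft_force: [0.6, 1.4, -0.1]
width: 28.3
grip_force: 30.0
```

```bash
python3 - <<'E'
from h import *
s=snap("scene"); crop(s,230,100,430,250,4,"pics/g1.png")
E
```

```text
(no output)
```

View pics/g1.png

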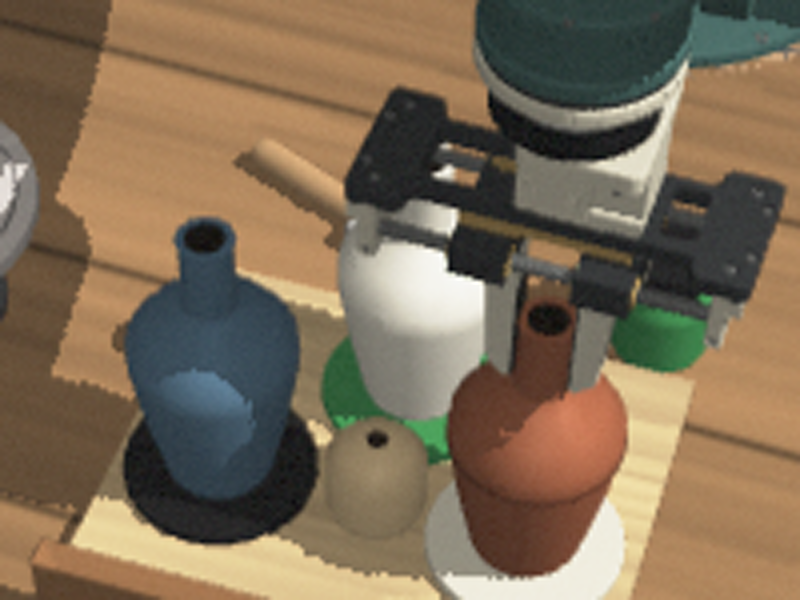

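>>> {"api": "carry_out", "payload": {
  "motion": [
    [0,0,0,-10,0,0,0],
    [0,0,0,-30,0,0,0],
    [0,0,0,-45,0,0,0],
    [0,0,0,-45,0,0,0],
    [0,0,0,-45,0,0,0],
    [0,5,-20,-25,0,0,0],
    [0,9,-35,0,0,0,0],
    [0,12,-44,0,0,0,0],
    [0,12,-44,0,0,0,0],
    [0,12,-44,0,0,0,0],
    [0,9,-36,0,0,0,0],
    [0,6,-25,20,0,0,0],
    [0,0,0,40,0,0,0],
    [0,0,0,45,0,0,0],
    [0,0,0,40,0,0,0],
    [0,0,0,25,0,0,0],
    [0,0,0,14,0,0,0],
    [0,0,0,0,0,0,0]
  ]
}}

```text
time: 7.1
tcp_pos: [618.0, 314.8, 175.6]
ee_rot: [0.0, 1.0, 0.0, -0.001]
ft_force: [0.1, 0.2, -3.4]
width: 27.8
grip_force: 30.0
```

>>> {"api": "carry_out", "payload": {
  "motion": [
    [0,0,0,3,0,0,0],
    [0,0,0,2.5,0,0,0],
    [0,0,0,0,0,0,0]
  ]
}}

```text
time: 7.48
tcp_pos: [618.4, 315.2, 171.4]
ee_rot: [-0.0, 1.0, 0.0, 0.0]
ft_force: [-0.4, 1.3, -3.6]
width: 28.1
grip_force: 30.0
```

>>> {"api": "carry_out", "payload": {
  "motion": [
    [0,0,0,1,0,0,0],
    [0,0,0,0.5,0,0,0],
    [0,0,0,0,0,0,0]
  ]
}}

```text
time: 7.85
tcp_pos: [618.3, 315.2, 169.7]
ee_rot: [-0.0, 1.0, 0.0, 0.0]
ft_force: [-0.1, 0.1, -2.8]
width: 28.1
grip_force: 30.0
```

>>> {"api": "carry_out", "payload": {
  "motion": [
    [0,0,0,0.7,0,0,0],
    [0.4,0,0,0,0,0,0],
    [1,0,0,0,0,0,0],
    [1,0,0,0,0,0,0],
    [1,0,0,-10,0,0,0],
    [1,0,0,-30,0,0,0],
    [1,0,0,-40,0,0,0],
    [1,-7,17,0,0,0,0],
    [1,-20,45,0,0,0,0],
    [1,-20,45,0,0,0,0],
    [1,-20,45,0,0,0,0],
    [1,-20,45,0,0,0,0],
    [1,-20,45,0,0,0,0],
    [1,-20,45,0,0,0,0],
    [1,-13,35,0,0,0,0],
    [1,-7,15,0,0,0,0],
    [1,0,0,0,0,0,0]
  ]
}}

```text
time: 9.98
tcp_pos: [471.3, -22.3, 248.9]
ee_rot: [-0.0, 1.0, -0.0, 0.0]
ft_force: [0.5, -0.3, 0.1]
width: 92.9
grip_force: 0.0
```

```bash
python3 - <<'E'
from h import *
s=snap("scene","pics/s2.png")
E
```

```text
(no output)
```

View pics/s2.png

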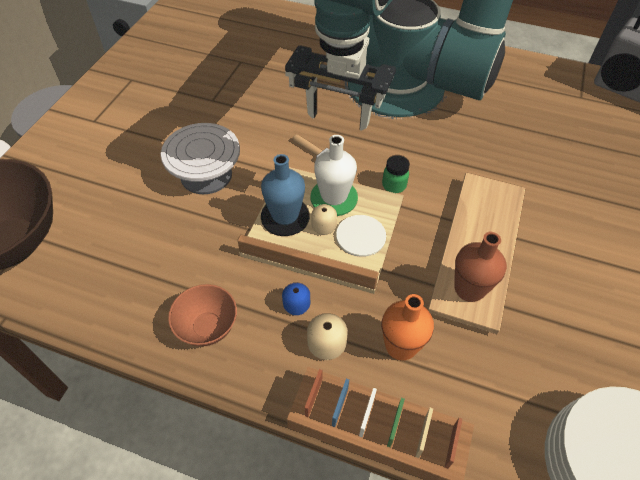

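The red bottle stands on the board (mouth at 490,239) and the plaster bat is empty, centred at (361,236). I'll use both as calibration checks.

```bash
python3 - <<'E'
from h import *
for n in("scene","top"):
    s=snap(n); im=s["img"]; print(n,"red neck top pred",proj(s,[618.3,315.2,207]))
    c=proj(s,[553.5,67.2,23]); g=cv2.inRange(im,(150,150,150),(255,255,255))
    k,l,st,ce=cv2.connectedComponentsWithStats(g)
    for i in range(1,k):
        if st[i][4]>300 and np.hypot(*(ce[i]-c))<40:
            e=cv2.fitEllipse(max(cv2.findContours((l==i).astype(np.uint8),0,1)[0],key=len)); print(e,ray(s,*e[0],23))
print("mouth scene",ray(snap("scene"),490.5,239,207))
s=snap("top"); crop(s,120,210,420,400,2.6,"pics/t2.png")
E
```

```text
scene red neck top pred [491.5 236.8]
((356.5323181152344, 236.59713745117188), (54.78684997558594, 75.6712417602539), 101.9207992553711) [567.1  62.9]
top red neck top pred [131.7 250.2]
((291.59979248046875, 290.85711669921875), (55.4068603515625, 56.074378967285156), 17.15114974975586) [553.1  68.9]
mouth scene [623.8 314.3]
```

View pics/t2.png

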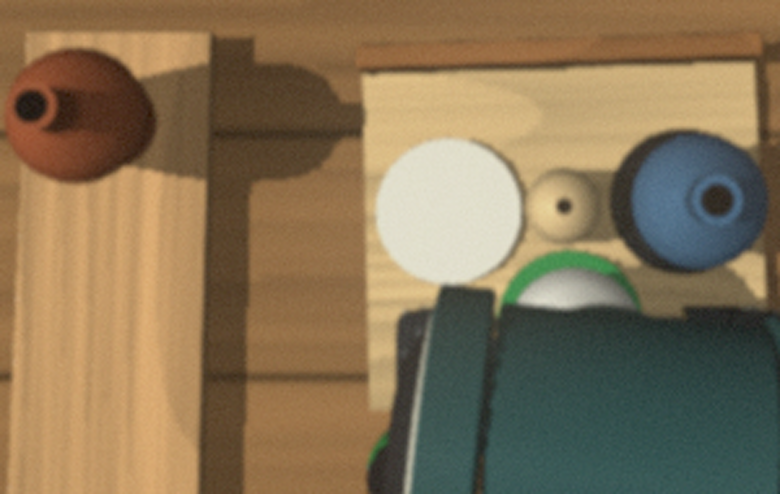

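The top camera agrees with the known positions to about 1 mm, so I'll trust it: white ≈ (470.5,-23.3), blue ≈ (561,-108), plaster bat ≈ (553.2,68.5).

>>> {"api": "carry_out", "payload": {
  "motion": [
    [1,-1,1,30,0,0,0],
    [1,0,0,35,0,0,0],
    [1,0,0,17,0,0,0],
    [0.6,0,0,6,0,0,0],
    [0.4,0,0,0,0,0,0],
    [0,0,0,0,0,0,0],
    [0,0,0,0,0,0,0],
    [0,0,0,0,0,0,0],
    [0,0,0,0,0,0,0],
    [0,0,0,0,0,0,0],
    [0,0,0,0,0,0,0],
    [0,0,0,0,0,0,0]
  ]
}}

```text
time: 11.72
tcp_pos: [470.6, -23.0, 161.0]
ee_rot: [0.0, 1.0, 0.0, 0.0]
ft_force: [-0.4, -1.4, -0.2]
width: 28.3
grip_force: 30.0
```

>>> {"api": "carry_out", "payload": {
  "motion": [
    [0,0,0,-10,0,0,0],
    [0,0,0,-30,0,0,0],
    [0,0,0,-45,0,0,0],
    [0,0,0,-45,0,0,0],
    [0,0,0,-45,0,0,0],
    [0,1,-20,-25,0,0,0],
    [0,2,-36,0,0,0,0],
    [0,3,-45,0,0,0,0],
    [0,3,-45,0,0,0,0],
    [0,3,-45,0,0,0,0],
    [0,3,-45,0,0,0,0],
    [0,3,-45,0,0,0,0],
    [0,2,-35,0,0,0,0],
    [0,1,-22,20,0,0,0],
    [0,0,0,40,0,0,0],
    [0,0,0,45,0,0,0],
    [0,0,0,45,0,0,0],
    [0,0,0,25,0,0,0],
    [0,0,0,10,0,0,0],
    [0,0,0,4,0,0,0]
  ]
}}

```text
time: 14.22
tcp_pos: [491.3, 314.9, 171.7]
ee_rot: [0.0, 1.0, 0.0, -0.0]
ft_force: [0.1, 0.5, -2.7]
width: 28.2
grip_force: 30.0
```

>>> {"api": "carry_out", "payload": {
  "motion": [
    [0,0,0,0,0,0,0],
    [0,0,0,0,0,0,0]
  ]
}}

```text
time: 14.48
tcp_pos: [491.6, 315.2, 172.9]
ee_rot: [-0.0, 1.0, 0.0, 0.001]
ft_force: [0.5, -0.4, -3.2]
width: 28.6
grip_force: 30.0
```

>>> {"api": "carry_out", "payload": {
  "motion": [
    [0,0,0,1.5,0,0,0],
    [0,0,0,1,0,0,0],
    [0,0,0,0,0,0,0]
  ]
}}

```text
time: 14.85
tcp_pos: [491.5, 315.1, 170.0]
ee_rot: [-0.0, 1.0, 0.0, 0.0]
ft_force: [-0.2, -1.2, 1.5]
width: 28.6
grip_force: 30.0
```

>>> {"api": "carry_out", "payload": {
  "motion": [
    [0.4,0,0,0,0,0,0],
    [1,0,0,0,0,0,0],
    [1,0,0,0,0,0,0],
    [1,0,0,-10,0,0,0],
    [1,0,0,-30,0,0,0],
    [1,0,0,-40,0,0,0],
    [1,3,17,0,0,0,0],
    [1,7,45,0,0,0,0],
    [1,8,50,0,0,0,0],
    [1,8,50,0,0,0,0],
    [1,8,50,0,0,0,0],
    [1,8,50,0,0,0,0],
    [1,8,50,0,0,0,0],
    [1,8,45,0,0,0,0],
    [1,7,40,0,0,0,0],
    [1,4,26,0,0,0,0],
    [1,0,0,30,0,0,0],
    [1,0,0,0,0,0,0]
  ]
}}

```text
time: 17.1
tcp_pos: [559.5, -108.2, 217.1]
ee_rot: [-0.0, 1.0, 0.0, -0.002]
ft_force: [0.2, 0.4, -0.0]
width: 93.4
grip_force: 0.0
```

>>> {"api": "carry_out", "payload": {
  "motion": [
    [1,1.5,0,25,0,0,0],
    [1,0,0,22,0,0,0],
    [0.6,0,0,8,0,0,0],
    [0.4,0,0,2,0,0,0],
    [0,0,0,0,0,0,0],
    [0,0,0,0,0,0,0],
    [0,0,0,0,0,0,0],
    [0,0,0,0,0,0,0],
    [0,0,0,0,0,0,0],
    [0,0,0,0,0,0,0],
    [0,0,0,0,0,0,0],
    [0,0,0,0,0,0,0]
  ]
}}

```text
time: 18.6
tcp_pos: [562.2, -107.9, 162.5]
ee_rot: [0.0, 1.0, 0.0, 0.0]
ft_force: [0.4, -1.2, 0.8]
width: 27.9
grip_force: 30.0
```

>>> {"api": "carry_out", "payload": {
  "motion": [
    [0,0,0,-10,0,0,0],
    [0,0,0,-30,0,0,0],
    [0,0,0,-45,0,0,0],
    [0,0,0,-45,0,0,0],
    [0,0,0,-45,0,0,0],
    [0,-8,-18,-25,0,0,0],
    [0,-16,-35,0,0,0,0],
    [0,-20,-44,0,0,0,0],
    [0,-21,-45,0,0,0,0],
    [0,-21,-45,0,0,0,0],
    [0,-21,-45,0,0,0,0],
    [0,-21,-45,0,0,0,0],
    [0,-21,-45,0,0,0,0],
    [0,-20,-44,0,0,0,0],
    [0,-16,-33,0,0,0,0],
    [0,-10,-24,0,0,0,0],
    [0,0,0,20,0,0,0],
    [0,0,0,40,0,0,0],
    [0,0,0,45,0,0,0],
    [0,0,0,0,0,0,0]
  ]
}}

```text
time: 21.1
tcp_pos: [366.0, 313.6, 254.2]
ee_rot: [0.002, 1.0, 0.0, -0.002]
ft_force: [0.2, -0.3, -2.6]
width: 28.2
grip_force: 30.0
```

>>> {"api": "carry_out", "payload": {
  "motion": [
    [0,0,-1,40,0,0,0],
    [0,0,0,25,0,0,0],
    [0,0,0,10,0,0,0],
    [0,0,0,5,0,0,0],
    [0,0,0,0,0,0,0],
    [0,0,0,0,0,0,0]
  ]
}}

```text
time: 21.85
tcp_pos: [367.1, 316.2, 178.5]
ee_rot: [-0.0, 1.0, 0.0, 0.0]
ft_force: [-0.1, 0.5, -1.8]
width: 27.9
grip_force: 30.0
```

>>> {"api": "carry_out", "payload": {
  "motion": [
    [0,0,0,4,0,0,0],
    [0,0,0,2,0,0,0],
    [0,0,0,1,0,0,0],
    [0,0,0,0,0,0,0]
  ]
}}

```text
time: 22.35
tcp_pos: [367.0, 316.1, 171.5]
ee_rot: [-0.0, 1.0, 0.0, 0.001]
ft_force: [-1.8, -2.2, 6.0]
width: 28.5
grip_force: 30.0
```

>>> {"api": "carry_out", "payload": {
  "motion": [
    [0.4,0,0,0,0,0,0],
    [1,0,0,0,0,0,0],
    [1,0,0,0,0,0,0],
    [1,0,0,-10,0,0,0],
    [1,0,0,-30,0,0,0],
    [1,0,0,-40,0,0,0],
    [1,0,0,0,0,0,0]
  ]
}}

```text
time: 23.22
tcp_pos: [367.5, 316.6, 254.2]
ee_rot: [-0.002, 1.0, 0.0, 0.002]
ft_force: [0.1, 0.3, -0.4]
width: 91.2
grip_force: 0.0
```

```bash
python3 - <<'E'
from h import *
s=snap("top"); im=s["img"]; hsv=cv2.cvtColor(im,cv2.COLOR_BGR2HSV)
def fit(n,m,p,z,r):
    k,l,st,ce=cv2.connectedComponentsWithStats(m)
    for i in range(1,k):
        if st[i][4]>200 and np.hypot(*(ce[i]-p))<r:
            c=max(cv2.findContours((l==i).astype(np.uint8),0,1)[0],key=len); e=cv2.fitEllipse(cv2.convexHull(c)); print(n,np.round(e[0],1),np.round(e[1],1),ray(s,*e[0],z))
fit("plaster",cv2.inRange(im,(150,150,150),(255,255,255)),(291,290),23,15)
fit("green",cv2.inRange(hsv,(45,100,30),(85,255,255)),(340,335),23,25)
fit("black",cv2.inRange(hsv,(0,0,0),(180,255,55)),(390,288),23,25)
fit("wheel",cv2.inRange(hsv,(100,0,120),(180,60,255)),(516,323),88,15)
print("vase hole",ray(s,336.9,288.9,75), "pred necks",[proj(s,p) for p in((491.5,315.1,207),(367,316,207))])
a=s["img"][220:380,250:430]; b=s["img"][250:400,445:590]
cv2.imwrite("pics/t3.png",np.hstack([cv2.resize(a,(450,400)),cv2.resize(b,(348,360))[:400].repeat(1,0) if 0 else cv2.copyMakeBorder(cv2.resize(b,(348,360)),0,40,0,0,0)]))
cv2.imwrite("pics/t3f.png",im)
E
```

```text
plaster [291.6 291. ] [55.9 56.9] [552.9  68.9]
green [339.2 334.4] [55.7 56.2] [469.4 -23.9]
black [390.7 296.4] [27.7 40.5] [ 542.6 -124.6]
vase hole [557.2 -17.9] pred necks [array([128.6, 330.5]), array([124.7, 411.8])]
```

View pics/t3f.png

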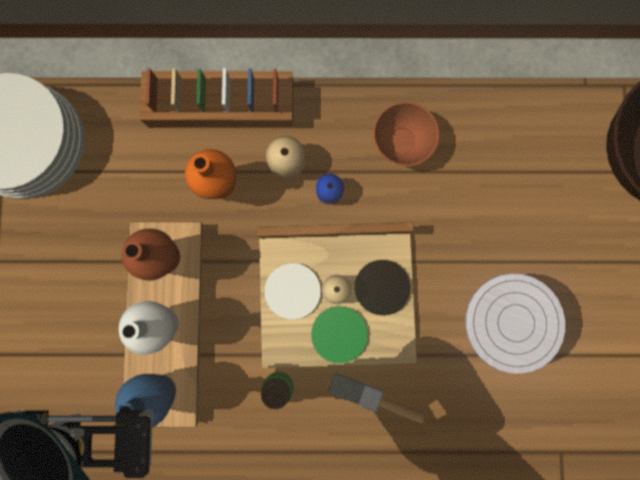

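View pics/t3.png

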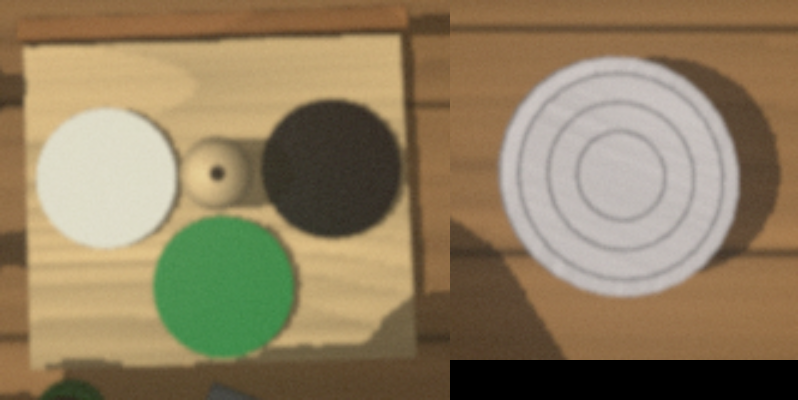

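All three bottles stand on the board (mouths at about (133,250), (129,331) and the blue one by the gripper). The vase is clear at (337,289) and the wheel centre is at (516,323). Now fetching the vase.

>>> {"api": "carry_out", "payload": {
  "motion": [
    [1,9,16,0,0,0,0],
    [1,21,37,0,0,0,0],
    [1,24,42,0,0,0,0],
    [1,24,42,0,0,0,0],
    [1,24,42,0,0,0,0],
    [1,24,42,0,0,0,0],
    [1,24,42,0,0,0,0],
    [1,21,37,0,0,0,0],
    [1,13,23,0,0,0,0],
    [1,6,11,20,0,0,0],
    [1,0,0,40,0,0,0],
    [1,0,0,45,0,0,0],
    [1,0,0,35,0,0,0],
    [1,0,0,15,0,0,0],
    [1,0,0,0,0,0,0],
    [1,0,0,0,0,0,0]
  ]
}}

```text
time: 25.28
tcp_pos: [557.7, -17.7, 96.8]
ee_rot: [0.0, 1.0, 0.0, 0.001]
ft_force: [-0.6, -0.1, 0.2]
width: 92.9
grip_force: 0.0
```

```bash
python3 - <<'E'
from h import *
s=snap("top"); print("black",ray(s,382.8,287,23),"wheel",ray(s,515.9,323.3,88), ctrl.get_obs()["tcp_pos"])
E
```

```text
black [ 561.  -109.4] wheel [ 495.7 -342. ] [557.71508348 -17.79711388  96.92931477]
```

>>> {"api": "carry_out", "payload": {
  "motion": [
    [1,-0.5,0,35,0,0,0],
    [1,0,0,20,0,0,0],
    [0.9,0,0,8,0,0,0],
    [0.75,0,0,3,0,0,0],
    [0.65,0,0,0,0,0,0],
    [0.3,0,0,0,0,0,0],
    [0.3,0,0,0,0,0,0],
    [0.3,0,0,0,0,0,0],
    [0.3,0,0,0,0,0,0]
  ]
}}

```text
time: 26.45
tcp_pos: [557.0, -17.9, 30.2]
ee_rot: [0.0, 1.0, 0.0, 0.001]
ft_force: [-0.5, -0.8, 6.1]
width: 55.3
grip_force: 30.0
```

>>> {"api": "carry_out", "payload": {
  "motion": [
    [0.3,0,0,-10,0,0,0],
    [0.3,0,0,-30,0,0,0],
    [0.3,0,0,-45,0,0,0],
    [0.3,0,0,-40,0,0,0],
    [0.3,-3,15,-15,0,0,0],
    [0.3,-6,32,0,0,0,0],
    [0.3,-8,44,0,0,0,0],
    [0.3,-9,46,0,0,0,0],
    [0.3,-9,46,0,0,0,0],
    [0.3,-9,46,0,0,0,0],
    [0.3,-8,44,0,0,0,0],
    [0.3,-5,30,0,0,0,0],
    [0.3,-4,20,20,0,0,0],
    [0.3,0,0,25,0,0,0],
    [0.3,0,0,11,0,0,0],
    [0.3,0,0,0,0,0,0],
    [0.3,0,0,0,0,0,0]
  ]
}}

```text
time: 28.58
tcp_pos: [496.2, -340.8, 114.2]
ee_rot: [0.0, 1.0, 0.001, 0.0]
ft_force: [-0.5, 0.0, -1.9]
width: 55.5
grip_force: 30.0
```

>>> {"api": "carry_out", "payload": {
  "motion": [
    [0.3,0,0.7,6,0,0,0],
    [0.3,0,0,3,0,0,0],
    [0.3,0,0,1,0,0,0],
    [0.3,0,0,0,0,0,0]
  ]
}}

```text
time: 29.08
tcp_pos: [495.8, -341.6, 103.5]
ee_rot: [-0.0, 1.0, 0.0, 0.0]
ft_force: [0.0, -0.6, -1.8]
width: 55.7
grip_force: 30.0
```

```bash
python3 - <<'E'
from h import *
s=snap("scene"); crop(s,130,60,290,210,5 and 4,"pics/w1.png")
E
```

```text
(no output)
```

View pics/w1.png

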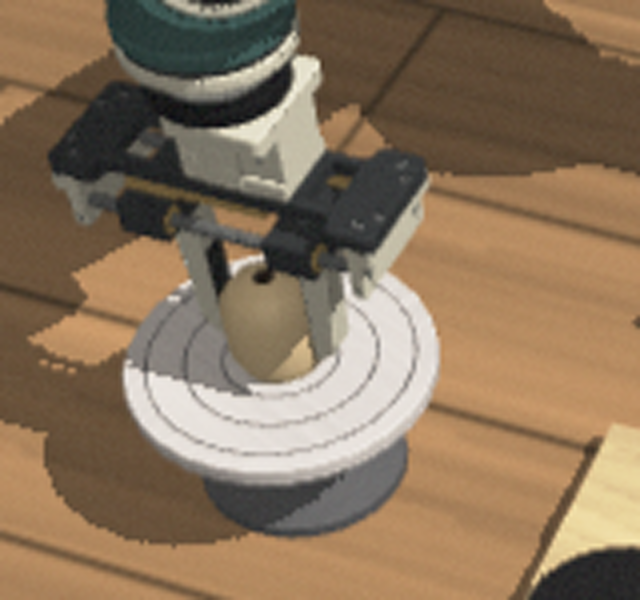

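The vase sits over the inner ring at crop (270,335) and looks centred. I'll set it down fully.

>>> {"api": "carry_out", "payload": {
  "motion": [
    [0.3,0,0,0.7,0,0,0],
    [0.3,0,0,0,0,0,0],
    [0.3,0,0,0,0,0,0]
  ]
}}

```text
time: 29.5
tcp_pos: [495.9, -341.7, 103.1]
ee_rot: [0.0, 1.0, 0.0, 0.0]
ft_force: [-0.6, 0.4, 5.2]
width: 55.3
grip_force: 30.0
```

>>> {"api": "carry_out", "payload": {
  "motion": [
    [0.65,0,0,0,0,0,0],
    [0.75,0,0,0,0,0,0],
    [1,0,0,0,0,0,0],
    [1,0,0,0,0,0,0],
    [1,0,0,-10,0,0,0],
    [1,0,0,-30,0,0,0],
    [1,0,0,-45,0,0,0],
    [1,0,0,-45,0,0,0],
    [1,9,-26,-20,0,0,0],
    [1,17,-50,0,0,0,0],
    [1,17,-50,0,0,0,0],
    [1,17,-50,0,0,0,0],
    [1,0,0,0,0,0,0]
  ]
}}

```text
time: 31.12
tcp_pos: [556.4, -162.8, 253.7]
ee_rot: [-0.0, 1.0, 0.002, 0.0]
ft_force: [0.1, -0.3, -0.7]
width: 92.9
grip_force: 0.0
```

```bash
python3 - <<'E'
from h import *
s=snap("top"); crop(s,455,260,580,390,4.5,"pics/w2.png"); print(ctrl.get_obs()["tcp_pos"])
print("shift px of top vs wheel centre for axis at wheel:",proj(s,[495.7,-342,88]),proj(s,[495.7,-342,148]))
E
```

```text
[ 556.04173454 -164.29006562  253.51452774]
shift px of top vs wheel centre for axis at wheel: [515.9 323.3] [529.6 325.8]
```

View pics/w2.png

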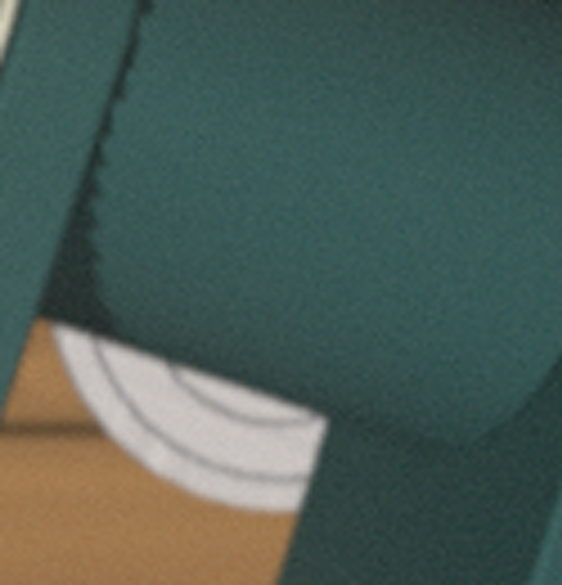

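>>> {"api": "carry_out", "payload": {
  "motion": [
    [1,3,-22,0,0,0,0],
    [1,6,-45,0,0,0,0],
    [1,6,-50,0,0,0,0],
    [1,6,-50,0,0,0,0],
    [1,6,-50,0,0,0,0],
    [1,6,-50,0,0,0,0],
    [1,7,-50,0,0,0,0],
    [1,7,-50,0,0,0,0],
    [1,6,-50,0,0,0,0],
    [1,5,-40,0,0,0,0],
    [1,4,-22,0,0,0,0],
    [1,0,0,0,0,0,0],
    [1,0,0,0,0,0,0]
  ]
}}

```text
time: 32.8
tcp_pos: [617.6, 312.1, 253.0]
ee_rot: [0.0, 1.0, -0.0, 0.0]
ft_force: [-0.3, -1.1, -0.6]
width: 93.1
grip_force: 0.0
```

```bash
python3 - <<'E'
from h import *
s=snap("top"); cv2.imwrite("pics/w3raw.png",s["img"]); crop(s,455,260,580,390,4.5,"pics/w3.png"); print(ctrl.get_obs()["tcp_pos"])
E
```

```text
[617.58572188 312.04895885 253.05211918]
```

View pics/w3.png

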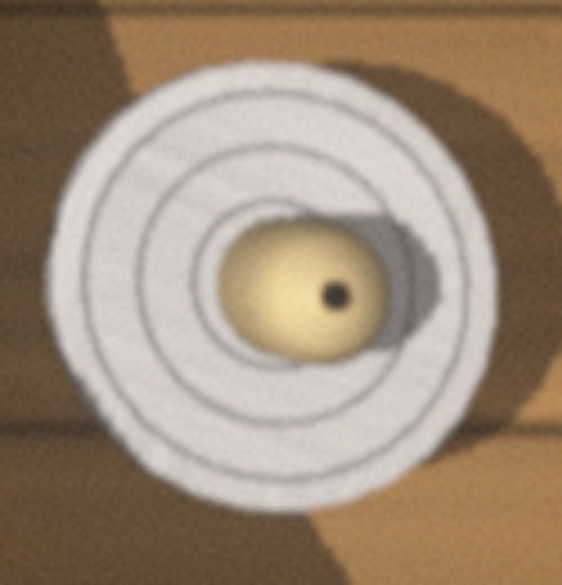

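The vase is centred: its mouth is at (529.7,325.8), against (529.6,325.8) predicted. Next, pick red.

>>> {"api": "carry_out", "payload": {
  "motion": [
    [1,0.7,-3,30,0,0,0],
    [1,0,0,33,0,0,0],
    [1,0,0,15,0,0,0],
    [0.6,0,0,5,0,0,0],
    [0.4,0,0,0,0,0,0],
    [0,0,0,0,0,0,0],
    [0,0,0,0,0,0,0],
    [0,0,0,0,0,0,0],
    [0,0,0,0,0,0,0],
    [0,0,0,0,0,0,0],
    [0,0,0,0,0,0,0],
    [0,0,0,0,0,0,0]
  ]
}}

```text
time: 34.35
tcp_pos: [618.1, 316.3, 169.8]
ee_rot: [0.0, 1.0, 0.0, 0.0]
ft_force: [0.4, -1.2, 1.8]
width: 28.1
grip_force: 30.0
```

>>> {"api": "carry_out", "payload": {
  "motion": [
    [0,0,0,-10,0,0,0],
    [0,0,0,-30,0,0,0],
    [0,0,0,-45,0,0,0],
    [0,0,0,-45,0,0,0],
    [0,0,0,-45,0,0,0],
    [0,-5,20,-25,0,0,0],
    [0,-9,35,0,0,0,0],
    [0,-12,45,0,0,0,0],
    [0,-12,45,0,0,0,0],
    [0,-12,45,0,0,0,0],
    [0,-9,35,0,0,0,0],
    [0,-5.8,23.7,20,0,0,0],
    [0,0,0,40,0,0,0],
    [0,0,0,45,0,0,0],
    [0,0,0,45,0,0,0],
    [0,0,0,30,0,0,0],
    [0,0,0,20,0,0,0],
    [0,0,0,0,0,0,0],
    [0,0,0,0,0,0,0]
  ]
}}

```text
time: 36.72
tcp_pos: [554.0, 67.8, 171.3]
ee_rot: [-0.0, 1.0, 0.0, 0.001]
ft_force: [-0.4, 0.5, -3.3]
width: 28.2
grip_force: 30.0
```

>>> {"api": "carry_out", "payload": {
  "motion": [
    [0,-0.5,0,5,0,0,0],
    [0,0,0,3,0,0,0],
    [0,0,0,1.5,0,0,0],
    [0,0,0,0.5,0,0,0],
    [0,0,0,0,0,0,0]
  ]
}}

```text
time: 37.35
tcp_pos: [553.2, 67.7, 160.7]
ee_rot: [-0.0, 1.0, 0.0, 0.001]
ft_force: [-1.3, -1.8, 5.2]
width: 28.2
grip_force: 30.0
```

>>> {"api": "carry_out", "payload": {
  "motion": [
    [0.4,0,0,0,0,0,0],
    [1,0,0,0,0,0,0],
    [1,0,0,0,0,0,0],
    [1,0,0,-10,0,0,0],
    [1,0,0,-30,0,0,0],
    [1,0,0,-45,0,0,0],
    [1,-5,-20,0,0,0,0],
    [1,-11,-42,0,0,0,0],
    [1,-12,-48,0,0,0,0],
    [1,-12,-48,0,0,0,0],
    [1,-11,-45,0,0,0,0],
    [1,-8,-30,0,0,0,0],
    [1,-3,-14,0,0,0,0],
    [1,0,0,0,0,0,0],
    [1,0,0,0,0,0,0]
  ]
}}

```text
time: 39.22
tcp_pos: [491.0, 313.8, 244.7]
ee_rot: [0.0, 1.0, 0.0, 0.0]
ft_force: [0.5, 0.4, -0.4]
width: 93.2
grip_force: 0.0
```

>>> {"api": "carry_out", "payload": {
  "motion": [
    [1,0.5,-1,30,0,0,0],
    [1,0,0,30,0,0,0],
    [1,0,0,11,0,0,0],
    [0.6,0,0,3,0,0,0],
    [0.4,0,0,0,0,0,0],
    [0,0,0,0,0,0,0],
    [0,0,0,0,0,0,0],
    [0,0,0,0,0,0,0],
    [0,0,0,0,0,0,0],
    [0,0,0,0,0,0,0],
    [0,0,0,0,0,0,0],
    [0,0,0,0,0,0,0]
  ]
}}

```text
time: 40.72
tcp_pos: [491.2, 315.6, 170.8]
ee_rot: [0.0, 1.0, 0.0, -0.0]
ft_force: [0.1, -0.7, 1.5]
width: 28.1
grip_force: 30.0
```

>>> {"api": "carry_out", "payload": {
  "motion": [
    [0,0,0,-10,0,0,0],
    [0,0,0,-30,0,0,0],
    [0,0,0,-45,0,0,0],
    [0,0,0,-45,0,0,0],
    [0,0,0,-45,0,0,0],
    [0,-1,20,-25,0,0,0],
    [0,-2,36,0,0,0,0],
    [0,-3,45,0,0,0,0],
    [0,-3,45,0,0,0,0],
    [0,-3,45,0,0,0,0],
    [0,-3,45,0,0,0,0],
    [0,-3,45,0,0,0,0],
    [0,-2,35,0,0,0,0],
    [0,-1,22.8,20,0,0,0],
    [0,0,0,40,0,0,0],
    [0,0,0,45,0,0,0],
    [0,0,0,45,0,0,0],
    [0,0,0,30,0,0,0],
    [0,0,0,18,0,0,0],
    [0,0,0,0,0,0,0]
  ]
}}

```text
time: 43.22
tcp_pos: [470.3, -23.1, 172.4]
ee_rot: [-0.0, 1.0, 0.0, -0.001]
ft_force: [0.3, -0.7, -2.6]
width: 28.2
grip_force: 30.0
```

>>> {"api": "carry_out", "payload": {
  "motion": [
    [0,0,0,0,0,0,0]
  ]
}}

```text
time: 43.35
tcp_pos: [471.0, -23.2, 174.3]
ee_rot: [0.0, 1.0, 0.0, 0.001]
ft_force: [0.2, -0.2, -3.2]
width: 28.5
grip_force: 30.0
```

>>> {"api": "carry_out", "payload": {
  "motion": [
    [0,-0.5,0,6,0,0,0],
    [0,0,0,4,0,0,0],
    [0,0,0,1.5,0,0,0],
    [0,0,0,0.5,0,0,0],
    [0,0,0,0,0,0,0]
  ]
}}

```text
time: 43.98
tcp_pos: [470.3, -23.1, 161.8]
ee_rot: [0.0, 1.0, 0.0, 0.001]
ft_force: [-1.6, -0.3, 4.5]
width: 28.0
grip_force: 30.0
```

>>> {"api": "carry_out", "payload": {
  "motion": [
    [0.4,0,0,0,0,0,0],
    [1,0,0,0,0,0,0],
    [1,0,0,0,0,0,0],
    [1,0,0,-10,0,0,0],
    [1,0,0,-30,0,0,0],
    [1,0,0,-45,0,0,0],
    [1,-6,-20,0,0,0,0],
    [1,-13,-44,0,0,0,0],
    [1,-14,-46,0,0,0,0],
    [1,-14,-46,0,0,0,0],
    [1,-14,-46,0,0,0,0],
    [1,-14,-46,0,0,0,0],
    [1,-14,-45,0,0,0,0],
    [1,-9,-30,0,0,0,0],
    [1,-5,-16,0,0,0,0],
    [1,0,0,0,0,0,0],
    [1,0,0,0,0,0,0]
  ]
}}

```text
time: 46.1
tcp_pos: [367.1, 315.0, 245.9]
ee_rot: [0.0, 1.0, 0.0, 0.0]
ft_force: [0.0, -0.1, 0.4]
width: 93.0
grip_force: 0.0
```

>>> {"api": "carry_out", "payload": {
  "motion": [
    [1,0,-1,30,0,0,0],
    [1,0,0,30,0,0,0],
    [1,0,0,11,0,0,0],
    [0.6,0,0,3,0,0,0],
    [0.4,0,0,0,0,0,0],
    [0,0,0,0,0,0,0],
    [0,0,0,0,0,0,0],
    [0,0,0,0,0,0,0],
    [0,0,0,0,0,0,0],
    [0,0,0,0,0,0,0],
    [0,0,0,0,0,0,0],
    [0,0,0,0,0,0,0]
  ]
}}

```text
time: 47.6
tcp_pos: [366.7, 316.7, 171.8]
ee_rot: [0.0, 1.0, 0.0, -0.0]
ft_force: [0.2, -1.7, 1.1]
width: 28.0
grip_force: 30.0
```

>>> {"api": "carry_out", "payload": {
  "motion": [
    [0,0,0,-10,0,0,0],
    [0,0,0,-30,0,0,0],
    [0,0,0,-45,0,0,0],
    [0,0,0,-45,0,0,0],
    [0,0,0,-45,0,0,0],
    [0,0,0,-30,0,0,0],
    [0,8,18,0,0,0,0],
    [0,16,35,0,0,0,0],
    [0,20,44,0,0,0,0],
    [0,21,45,0,0,0,0],
    [0,21,45,0,0,0,0],
    [0,21,46,0,0,0,0],
    [0,21,46,0,0,0,0],
    [0,20,45,0,0,0,0],
    [0,20,44,0,0,0,0],
    [0,16,33,0,0,0,0],
    [0,10.6,24,0,0,0,0],
    [0,0,0,0,0,0,0],
    [0,0,0,20,0,0,0],
    [0,0,0,40,0,0,0]
  ]
}}

```text
time: 50.1
tcp_pos: [561.7, -107.2, 316.5]
ee_rot: [0.0, 1.0, 0.001, 0.001]
ft_force: [0.5, 0.9, -3.5]
width: 28.0
grip_force: 30.0
```

>>> {"api": "carry_out", "payload": {
  "motion": [
    [0,0,0,45,0,0,0],
    [0,0,0,45,0,0,0],
    [0,0,0,30,0,0,0],
    [0,0,0,15,0,0,0],
    [0,0,0,5,0,0,0],
    [0,0,0,0,0,0,0],
    [0,0,0,0,0,0,0]
  ]
}}

```text
time: 50.98
tcp_pos: [562.0, -108.1, 177.9]
ee_rot: [0.0, 1.0, 0.0, 0.001]
ft_force: [-0.0, 0.5, -3.1]
width: 28.3
grip_force: 30.0
```

Place height is about 162.5.

>>> {"api": "carry_out", "payload": {
  "motion": [
    [0,-0.5,0,8,0,0,0],
    [0,0,0,4.5,0,0,0],
    [0,0,0,1.5,0,0,0],
    [0,0,0,0.7,0,0,0],
    [0,0,0,0,0,0,0]
  ]
}}

```text
time: 51.6
tcp_pos: [561.3, -108.1, 162.7]
ee_rot: [0.0, 1.0, 0.0, 0.0]
ft_force: [-1.7, 0.5, 5.9]
width: 27.9
grip_force: 30.0
```

Contact. I'll release, rise, and back off toward (400,-250) so the top camera can see.

>>> {"api": "carry_out", "payload": {
  "motion": [
    [0.4,0,0,0,0,0,0],
    [1,0,0,0,0,0,0],
    [1,0,0,0,0,0,0],
    [1,0,0,-10,0,0,0],
    [1,0,0,-30,0,0,0],
    [1,0,0,-45,0,0,0],
    [1,-10,-20,-20,0,0,0],
    [1,-22,-45,0,0,0,0],
    [1,-22,-50,0,0,0,0],
    [1,-22,-50,0,0,0,0],
    [1,-22,-50,0,0,0,0],
    [1,-22,-50,0,0,0,0],
    [1,-22,-50,0,0,0,0],
    [1,-22,-50,0,0,0,0],
    [1,-15,-30,0,0,0,0],
    [1,0,0,0,0,0,0],
    [1,0,0,0,0,0,0]
  ]
}}

```text
time: 53.72
tcp_pos: [381.4, 286.7, 266.9]
ee_rot: [0.0, 1.0, 0.001, -0.0]
ft_force: [-0.2, 0.2, -0.2]
width: 93.2
grip_force: 0.0
```

```bash
python3 - <<'E'
from h import *
a=snap("top"); b=snap("scene"); cv2.imwrite("pics/fin.png",np.vstack([cv2.resize(a["img"][220:400,250:600],(700,360)),cv2.resize(b["img"][110:280,140:430],(409,240)).copy() if 0 else cv2.copyMakeBorder(cv2.resize(b["img"][110:280,140:430],(409,240)),0,0,0,291,0)]))
o=ctrl.get_obs(); print(o["tcp_pos"],o["time"])
print([proj(a,p) for p in((552.9,68.9,198),(469.4,-23.9,198),(561,-109.4,198))])
E
```

```text
[381.94271367 286.21104336 267.02460601] 53.825
[array([285.4, 291.6]), array([343.3, 344.5]), array([396.3, 286.7])]
```

View pics/fin.png

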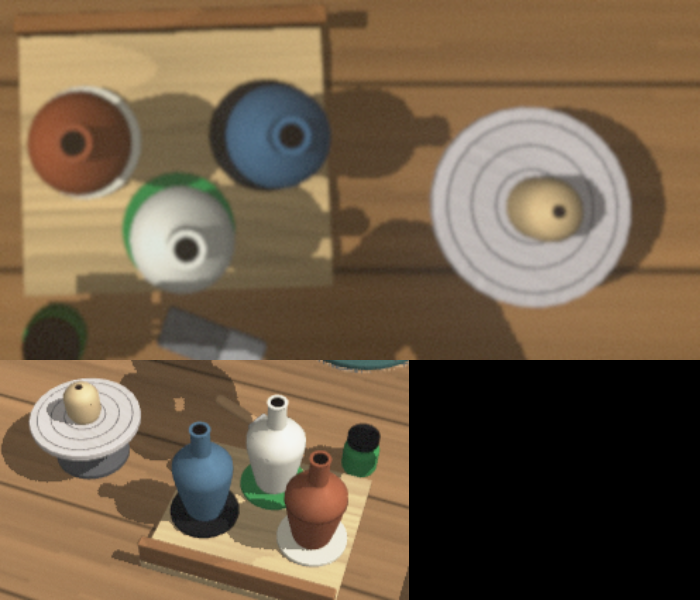

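The bottles are back on their own bats, with mouths at (286.5,291.5), (343,344.5) and (395.5,287.5), about 1 px from bat-centred. The vase is centred on the wheel. Handing in.

```bash
python3 -c "
from cell import ctrl
print(ctrl.job_done())"
```

```text
the job is handed in; nothing more can be done
None
```

I handed the job in at about 54 s: the bud vase stands within about 1 mm of the banding wheel's centre, and all three bottles are back upright on their own bats, each within about 2 mm of the middle; the verdict has not been shown.

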